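# Power pack switch-on sequence

## Robot

A 6-joint arm with a two-finger parallel gripper is mounted at the origin on a cart in front of the work surface, level with it; the furniture and walls round the work are solid. World frame = base frame: x ahead of the robot, y to its left, z up, the work surface at z = 0. Lengths are in m, angles in rad, forces in N, time in s.
With the tool pointing down it reaches from about 0.275 to 0.85 m from the base axis. Payload 5.2 kg.
Tool frame: the origin (TCP) lies midway between the tips of the shut fingers; the grasp point (between the pads) lies 19 mm behind it; z points along the fingers, y is the line along which they close (so a half turn about z gives the same grasp; the last joint's range is limited). The gripper opens to 85 mm and grips with 20 to 120 N. Pads are 22 mm wide; open, the fingers measure 114 mm over their backs; the gripper's body (76 mm by 85 mm) begins 54 mm behind the grasp point. The pads swing forward as they close: fully open they stand 13 mm farther back than shut.
Start: joints at [-1.312, 0.259, 1.535, -0, 1.348, -0.203], TCP at [0.245, -0.492, 0.231] pointing down, gripper open.
Joint ranges: [-3.14, 3.14], [-0.91, 2.08], [0.19, 2.58], [-1.22, 4.36], [0.22, 2.71], [-3.12, 3.12]. Speed limits (rad/s): [2.57, 2.57, 3.14, 3.14, 3.14, 3.14].

## Interface

Orientations are given as a unit quaternion [x, y, z, w].
In Python, from cell import * gives the robot as it stands. Calls block until the motion is done:
- move_to(position, orientation): joint-space move of the TCP to a pose.
- line_to(position, velocity=0.15, rotation=None): straight line of the TCP; rotation=None keeps the orientation; velocity is the mean speed in m/s.
- move_joints(angles): joint-space move.
- grip(opening, grasp_force=None): finger opening in m; grasp_force is the grip in N (None keeps the last); returns when the fingers have stopped.
- wait(seconds).
- ik(position, orientation): joint angles nearest the present ones, or None.
- snapshot(name): name is "scene" or "top" or "wrist"; returns the picture (420x560x3 uint8, red, green, blue); there is no depth.
- camera_params(name): a dict with "fx", "fy", "cx", "cy" (pixels), "view" (4x4, takes a point from world to camera coordinates). Camera axes: x right, y down, z forward; pixel columns grow to the right and rows downward; lengths in m; the calibration is good to about 2 mm. A picture is of the moment at which its call begins: read the wrist's pose just before it. camera_params takes no time and is no camera call; for the wrist camera it gives the pose at the moment of the call.
A pose or a line that the arm cannot do raises IKError and nothing moves.
- job_done(): hands the job in; it is judged then, once.
Readings, each from a call of its own:
- current_t(): time.
- current_joint_positions(): joint angles.
- current_qvel(): joint speeds.
- current_tau(): joint torques, N m.
- current_position(): TCP position.
- current_eef_rot(): TCP orientation.
- current_force(): force on the tool from outside, world axes, zero at the start.
- current_ft_torque(): the same for the moment, N m.
- current_width(): finger opening in m.
- current_gripper_force(): force on a finger pad.
Only numpy, scipy, OpenCV 4.12 (cv2) and the standard library are available. Lean on these libraries where they do the work, as an engineer would, in place of code of your own. Each camera call takes 0.05 s, during which the arm holds its last target. There are 200 camera calls.

## Task

Wake up the portable power pack on the bench by pressing three of its rocker switches fully on with the fingertips, in this order: first the extra-wide main rocker, then the one in front of the round socket, then the one in front of the two narrow slots. Press each one lightly at its raised end, straight down, and leave the rocker in front of the square cover off. Pick nothing up, and leave the tape measure, wood block and screwdriver round the pack where they lie.

Things in the scene. Friction and masses are not known exactly. Their poses are not given: they have to be found in the camera images.
- pack: Portable power pack, a dark box 134 x 290 mm and 70 mm high (94 mm at the raised rockers) that does not move, grips on its short sides. Origin at the centre of its underside, on the bench; its long side runs along its y axis, its -x side with vents and the rockers faces roughly the robot.
- mod_main: Grey panel, 116 x 64 x 12 mm, fixed on the power pack; origin at the centre of its underside, 70 mm above the bench; axes as the pack's. It carries the extra-wide main rocker and only a few vent slits, no outlet. The four panels sit side by side 68 mm apart along pack y, in any order. Rocker hinge at panel x = -22 mm, y = 0, 86 mm above the bench, 4 mm above the panel.
- rocker_main (a joint): Black rocker, 52 mm wide, 48 mm long (along module x); two flat halves meet in a V at the hinge (along module y). 0: fully off, the -x half raised, sloping up outwards 0.40 rad, its end 9 mm above the hinge, the +x half level. 0.40: fully on, the -x half level. Pushed on by pressing the raised end down; no spring, stays where left; 2.5 N at the end moves it, up to a firm stop.
- press_main (a point): Point on top of the raised -x (on) half of the extra-wide main rocker, on its centre line, 17 mm from the hinge, 7 mm from the outer end. Moves with the rocker: 93 mm above the bench when off, 86 mm when fully on (half level). The half is 24 mm long, 52 mm wide; blunt fingertips pressed down here to 86 mm put it fully on. At off its axes are the module's.
- mod_round: Grey panel, 116 x 64 x 12 mm, fixed on the power pack; origin at the centre of its underside, 70 mm above the bench; axes as the pack's. It carries a narrow rocker and, behind it, a single round two-hole socket 42 mm across and 4 mm high. The four panels sit side by side 68 mm apart along pack y, in any order. Rocker hinge at panel x = -22 mm, y = 0, 86 mm above the bench, 4 mm above the panel.
- rocker_round (a joint): Black rocker, 24 mm wide, 48 mm long (along module x); two flat halves meet in a V at the hinge (along module y). 0: fully off, the -x half raised, sloping up outwards 0.40 rad, its end 9 mm above the hinge, the +x half level. 0.40: fully on, the -x half level. Pushed on by pressing the raised end down; no spring, stays where left; 2.5 N at the end moves it, up to a firm stop.
- press_round (a point): Point on top of the raised -x (on) half of the round-socket rocker, on its centre line, 17 mm from the hinge, 7 mm from the outer end. Moves with the rocker: 93 mm above the bench when off, 86 mm when fully on (half level). The half is 24 mm long, 24 mm wide; blunt fingertips pressed down here to 86 mm put it fully on. At off its axes are the module's.
- mod_slots: Grey panel, 116 x 64 x 12 mm, fixed on the power pack; origin at the centre of its underside, 70 mm above the bench; axes as the pack's. It carries a narrow rocker and, behind it, a pair of narrow parallel slot outlets, each 12 x 34 mm and 3 mm high. The four panels sit side by side 68 mm apart along pack y, in any order. Rocker hinge at panel x = -22 mm, y = 0, 86 mm above the bench, 4 mm above the panel.
- rocker_slots (a joint): Black rocker, 24 mm wide, 48 mm long (along module x); two flat halves meet in a V at the hinge (along module y). 0: fully off, the -x half raised, sloping up outwards 0.40 rad, its end 9 mm above the hinge, the +x half level. 0.40: fully on, the -x half level. Pushed on by pressing the raised end down; no spring, stays where left; 2.5 N at the end moves it, up to a firm stop.
- press_slots (a point): Point on top of the raised -x (on) half of the slot-outlet rocker, on its centre line, 17 mm from the hinge, 7 mm from the outer end. Moves with the rocker: 93 mm above the bench when off, 86 mm when fully on (half level). The half is 24 mm long, 24 mm wide; blunt fingertips pressed down here to 86 mm put it fully on. At off its axes are the module's.
- mod_square: Grey panel, 116 x 64 x 12 mm, fixed on the power pack; origin at the centre of its underside, 70 mm above the bench; axes as the pack's. It carries a narrow rocker and, behind it, a square outlet with a closed 40 mm cover, 5 mm high. The four panels sit side by side 68 mm apart along pack y, in any order. Rocker hinge at panel x = -22 mm, y = 0, 86 mm above the bench, 4 mm above the panel.
- rocker_square (a joint): Black rocker, 24 mm wide, 48 mm long (along module x); two flat halves meet in a V at the hinge (along module y). 0: fully off, the -x half raised, sloping up outwards 0.40 rad, its end 9 mm above the hinge, the +x half level. 0.40: fully on, the -x half level. Pushed on by pressing the raised end down; no spring, stays where left; 2.5 N at the end moves it, up to a firm stop.
- press_square (a point): Point on top of the raised -x (on) half of the square-cover rocker, on its centre line, 17 mm from the hinge, 7 mm from the outer end. Moves with the rocker: 93 mm above the bench when off, 86 mm when fully on (half level). The half is 24 mm long, 24 mm wide; blunt fingertips pressed down here to 86 mm put it fully on. At off its axes are the module's.
- tape: Loose yellow tape measure 62 x 94 x 38 mm, bystander lying at one end of the pack; origin at the centre of its underside.
- block: Loose wooden offcut 40 x 80 x 40 mm, bystander at the other end of the pack; origin at the centre of its underside.
- driver: Loose black screwdriver 23 x 168 x 23 mm, bystander lying in front of the pack; origin at the centre of its underside.

How it is judged:
On the way, in this order (a step that is already met when the one before it is completed fails the run):
1. the extra-wide main rocker is on (value of joint rocker_main above 0.3 rad), for 0.1 s.
2. then the round-socket rocker is on (value of joint rocker_round above 0.3 rad), for 0.1 s.
3. then the slot-outlet rocker is on (value of joint rocker_slots above 0.3 rad), for 0.1 s.
At the end, for the whole second after the job is handed in: The main, round-socket and slot-outlet rockers are on (each above 0.30 of 0.40 rad), the square-cover rocker is still off (below 0.13 rad), and the three bystanders lie still within 20 mm of where they were (value of joint each of rocker_main, rocker_round, rocker_slots above 0.3 rad and value of joint rocker_square below 0.13 rad and distance of each of tape, block, driver from where it was at the start of the episode below 0.02 m and linear speed of each of tape, block, driver below 0.02 m/s); the robot touches nothing.
It fails at once if the round-socket rocker is pressed before the main rocker is on (value of joint rocker_round above 0.13 rad and value of joint rocker_main below 0.3 rad).
It fails at once if the slot-outlet rocker is pressed before the main and round-socket rockers are on (value of joint rocker_slots above 0.13 rad and value of joint any of rocker_main, rocker_round below 0.3 rad).
It fails at once if the square-cover rocker is pressed (value of joint rocker_square above 0.13 rad).
It fails at once if the switch panel is pushed with more than 30 N (contact force between anything else and pack above 30 N or contact force between anything else and mod_main above 30 N or contact force between anything else and mod_round above 30 N or contact force between anything else and mod_slots above 30 N or contact force between anything else and mod_square above 30 N).
It fails at once if a bystander is lifted or moved by more than 20 mm (distance of any of tape, block, driver from where it was at the start of the episode above 0.02 m).
It also fails if it takes over 35 s, if anything falls off the work surface, if the arm or the gripper's body presses on something with over 40 N, if the wrist force passes 120 N, or if a joint passes its speed limit or range.

## Working session

There is one attempt and no reset: what is moved stays moved. The work goes in short steps, each a Python script; the robot and the scene stay as the last script left them, time stands still between calls to the robot, and variables do not carry over. Pictures are saved under pics/ and viewed, at most 10 in all, crops included, and the job is handed in when it is done.

```bash
mkdir -p pics; python3 - <<'E'
from cell import *
import cv2
for n in ("top","scene"):
    im=snapshot(n); cv2.imwrite(f"pics/{n}.png",im[...,::-1])
    print(n,camera_params(n))
print(current_t(),current_eef_rot(),current_width())
E
```

```text
top {'fx': 391.88194509631626, 'fy': 391.88194509631626, 'cx': 278.7262372658512, 'cy': 214.53205920919422, 'view': array([[-0.02700507, -0.99961584,  0.00623631,  0.03721981],
       [-0.99675844,  0.02645386, -0.07597902,  0.57633912],
       [ 0.07578486, -0.00826791, -0.99708991,  0.9492728 ],
       [ 0.        ,  0.        ,  0.        ,  1.        ]])}
scene {'fx': 395.82444772587263, 'fy': 395.82444772587263, 'cx': 278.2040878742413, 'cy': 214.939713476008, 'view': array([[-0.78359221, -0.62097933,  0.0191814 ,  0.48046238],
       [-0.38405013,  0.45988889, -0.80062957,  0.27289613],
       [ 0.4883531 , -0.63473371, -0.59885254,  0.62627047],
       [ 0.        ,  0.        ,  0.        ,  1.        ]])}
0.1 [ 9.73459085e-01  2.28859661e-01 -2.81269875e-05 -8.15502258e-04] 0.08552063375527647
```

View pics/top.png

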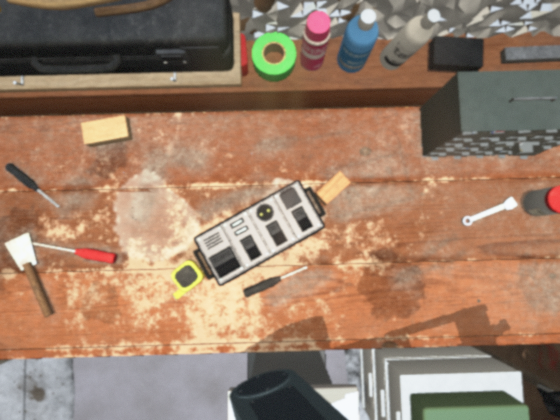

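View pics/scene.png

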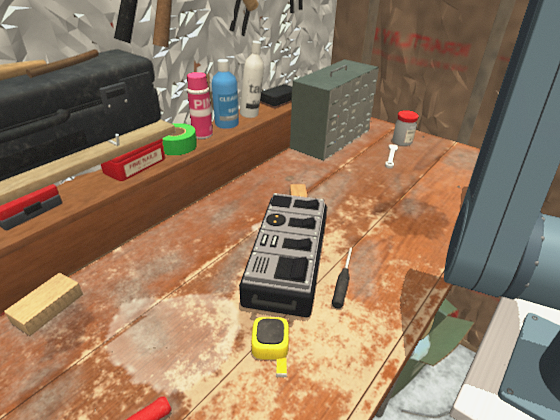

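The top view shows the panels from left to right as main (222,258), slots (248,243), round (273,229) and square (297,215). The tape is at (187,276), the driver at (275,281) and the block at (333,187). I'll get a coarse pose from the top view, then take a wrist view.

```bash
cat > h.py <<'E'
from cell import *
import cv2, numpy as np
from scipy.spatial.transform import Rotation as R
def ray(p,uv,z):
    V=p["view"];d=np.array([(uv[0]-p["cx"])/p["fx"],(uv[1]-p["cy"])/p["fy"],1.])
    d=V[:3,:3].T@d;c=-V[:3,:3].T@V[:3,3]
    return c+d*(z-c[2])/d[2]
def proj(p,X):
    c=p["view"][:3,:3]@np.array(X)+p["view"][:3,3]
    return np.array([p["fx"]*c[0]/c[2]+p["cx"],p["fy"]*c[1]/c[2]+p["cy"]])
def panel(im,p,roi,sz=268,it=7,thr=110):
    hsv=cv2.cvtColor(im,cv2.COLOR_RGB2HSV)
    m=((hsv[...,1]<45)&(hsv[...,2]>thr)).astype(np.uint8)*255
    k=np.zeros_like(m);k[roi[1]:roi[3],roi[0]:roi[2]]=1;m*=k
    m=cv2.morphologyEx(m,cv2.MORPH_CLOSE,np.ones((it,it),np.uint8))
    m=cv2.morphologyEx(m,cv2.MORPH_OPEN,np.ones((3,3),np.uint8))
    cs,_=cv2.findContours(m,cv2.RETR_EXTERNAL,cv2.CHAIN_APPROX_NONE)
    big=[c for c in cs if cv2.contourArea(c)>0.1*max(map(cv2.contourArea,cs))]
    pts=np.array([ray(p,q[0],0.082)[:2]*1000 for c in big for q in c],np.float32)
    return cv2.minAreaRect(pts),m
E
python3 - <<'E'
from h import *
im=cv2.imread("pics/top.png")[...,::-1].copy();p=camera_params("top")
r,m=panel(im,p,(185,170,330,290))
print(r,cv2.boxPoints(r))
b=im[...,::-1].copy();b[m>0]=(0,0,255)
cv2.imwrite("pics/m.png",cv2.resize(np.hstack([im[170:300,170:350,::-1],b[170:300,170:350]]),None,fx=2.2,fy=2.2))
E
```

```text
((543.598388671875, 81.78118896484375), (153.88571166992188, 289.8393249511719), 27.293434143066406) [[408.769    175.28494 ]
 [541.6742   -82.2865  ]
 [678.42773  -11.722565]
 [545.5226   245.84888 ]]
```

View pics/m.png

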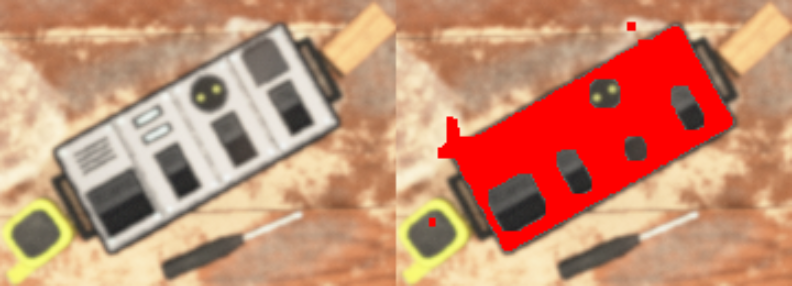

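The mask covers the panels, with a little bench pollution at the top-left and top edge. That's good enough for a coarse pose: centre about (0.54,0.08), yaw about 27°. Next I'll close the fingers and look from above with the wrist camera.

```bash
python3 - <<'E'
from h import *
yaw=np.radians(27.3)
q=(R.from_euler("z",yaw)*R.from_euler("x",np.pi)).as_quat()
grip(0.0,20)
c=np.array([.543,.079])-0.03*np.array([np.cos(yaw),np.sin(yaw)])
print(ik([*c,.40],q))
move_to([*c,.40],q); wait(.3)
p=camera_params("wrist");im=snapshot("wrist")
cv2.imwrite("pics/w.png",im[...,::-1]);np.save("pw.npy",p,allow_pickle=True)
print(current_position(),current_t(),current_width(),current_force(),proj(p,[.543,.079,.082]),-p["view"][:3,:3].T@p["view"][:3,3])
E
```

```text
[-8.88504498e-02  1.47237417e-01  1.27411585e+00 -4.44089210e-16
  1.72023939e+00  1.00547099e+00]
[0.51638784 0.06492357 0.39991691] 3.5083 -0.00025875841002882404 [-0.75823485  0.76693478  0.15367187] [279.11521866 139.72345781] [0.57882366 0.09736061 0.54109695]
```

View pics/w.png

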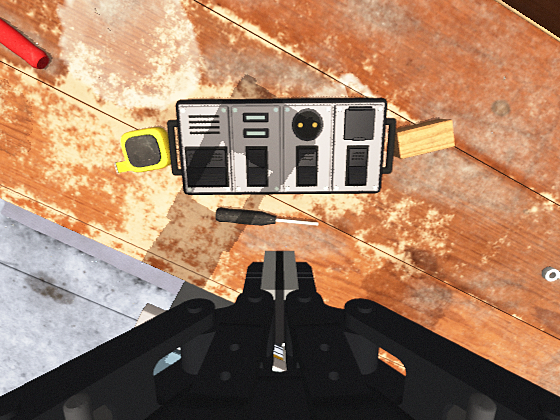

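The wrist view shows the panels spanning columns 179–385 and rows 102–192. The rockers are at about (207,166) main, (257,166) slots, (307,166) round and (357,166) square. I'll refine the pose from this and check it by projecting the press points.

```bash
python3 - <<'E'
from h import *
im=cv2.imread("pics/w.png")[...,::-1].copy();p=np.load("pw.npy",allow_pickle=True).item()
r,m=panel(im,p,(177,98,388,194),it=5)
print(r)
c=np.array(r[0])/1000; a=r[2]; yaw=np.radians(a if a<60 else a-90); print(np.degrees(yaw))
ex=np.array([np.cos(yaw),np.sin(yaw)]);ey=np.array([-ex[1],ex[0]])
b=im[...,::-1].copy();k=3
b=cv2.resize(b[85:205,160:405],None,fx=k,fy=k)
def dot(X,col):
    u=(proj(p,X)-[160,85]+.5)*k; cv2.circle(b,tuple(int(v) for v in u),3,col,-1)
for s in (102,34,-34,-102):
    for dx,z in ((-.022-.017,.093),(-.022,.086)): dot([*(c+dx*ex+s/1000*ey),z],(0,0,255) if z>.09 else (0,255,0))
for sx in(-58,58):
    for sy in(-134,134): dot([*(c+sx/1000*ex+sy/1000*ey),.082],(255,0,255))
cv2.imwrite("pics/o.png",b)
# long edges of dark body/rockers: check with top view
pt=camera_params("top")
print([proj(pt,[*(c-.022*ex+s/1000*ey),.086]).round(1) for s in (102,34,-34,-102)])
E
```

```text
((535.1058959960938, 68.43597412109375), (117.51985931396484, 273.3961486816406), 27.84453010559082)
27.84453010559082
[array([225. , 261.3]), array([250.9, 246.7]), array([276.7, 232.2]), array([302.3, 217.8])]
```

View pics/o.png

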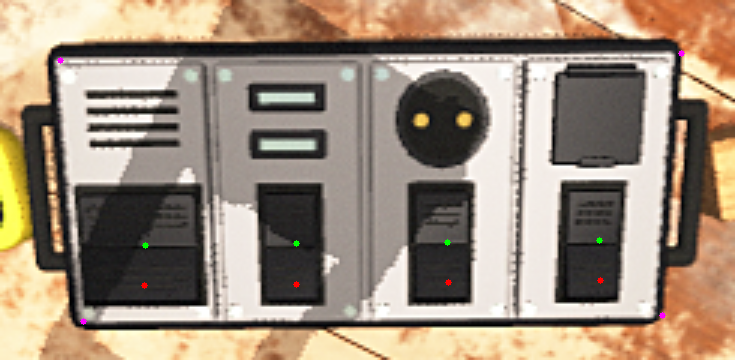

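The projected press points (red) fall on the raised halves. They sit about 1.5 px (2 mm) to the right, so I'll shift by +2 mm along pack y. Now pressing in order with force monitoring, starting with main.

```bash
cat > press.py <<'E'
from h import *
import sys
yaw=np.radians(27.6);ex=np.array([np.cos(yaw),np.sin(yaw)]);ey=np.array([-ex[1],ex[0]])
c=np.array([.5351,.0684])+.002*ey
q=(R.from_euler("z",yaw)*R.from_euler("x",np.pi)).as_quat()
def press(s):
    xy=c-.0395*ex+s*ey
    move_to([*xy,.125],q); line_to([*xy,.099],.06); f0=current_force()
    for z in (.096,.094,.092,.090,.0885,.0875,.0868,.0862,.0857):
        line_to([*xy,z],.02); f=current_force()-f0
        print(z,current_position()[2].round(4),f.round(1),round(current_t(),2))
        if f[2]>12: break
    line_to([*xy,.125],.1)
E
python3 - <<'E'
from press import *
press(.102)
im=snapshot("scene");cv2.imwrite("pics/s1.png",cv2.resize(im[180:380,200:380,::-1],None,fx=3,fy=3))
print(current_t())
E
```

```text
0.096 0.096 [ 0.5  0.3 -0.8] 5.52
0.094 0.0941 [-0.1  0.8  0.6] 5.77
0.092 0.0919 [-0.6 -0.9  1.1] 6.02
0.09 0.0898 [-0.8  0.4  0.2] 6.27
0.0885 0.0883 [-1.2 -0.5  1. ] 6.52
0.0875 0.0874 [-1.6  0.6  1.4] 6.77
0.0868 0.0868 [-2.2  1.   1. ] 7.02
0.0862 0.0861 [-1.5  0.7  1.2] 7.27
0.0857 0.086 [-2.7 -0.6  5.7] 7.52
8.1083
```

View pics/s1.png

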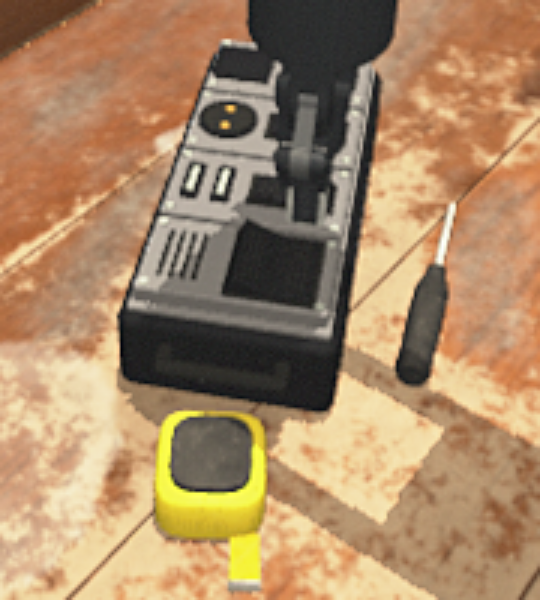

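The firm stop came at exactly 86 mm with about 6 N, so main is on, and the bystanders haven't moved. Next: round (−34 mm), then slots (+34 mm).

```bash
python3 - <<'E'
from press import *
press(-.034); press(.034)
xy=c-.03*ex
line_to([*(c-.0395*ex+.034*ey),.2],.2)
move_to([*xy,.33],q); wait(.2)
im=snapshot("wrist");cv2.imwrite("pics/w2.png",cv2.resize(im[50:250,130:430,::-1],None,fx=2.6,fy=2.6))
print(current_t())
E
```

```text
0.096 0.0961 [-0.7  0.4 -1.7] 9.59
0.094 0.0941 [-1.3 -1.6  0.1] 9.84
0.092 0.092 [-2.8 -1.4  0.6] 10.09
0.09 0.0898 [-0.8 -1.1  0.6] 10.34
0.0885 0.0883 [-1.8 -1.1  0.7] 10.59
0.0875 0.0874 [-0.5 -1.4 -0.2] 10.84
0.0868 0.0867 [-1.2 -1.  -0.3] 11.09
0.0862 0.0862 [-1.9 -1.5  1.7] 11.34
0.0857 0.086 [-3.3 -1.3  4. ] 11.59
0.096 0.0961 [-0.2  0.3 -0. ] 13.39
0.094 0.0942 [-0.2  0.  -0.3] 13.64
0.092 0.0919 [-1.2 -1.1  1.3] 13.89
0.09 0.0898 [-1.4  0.1  0.7] 14.14
0.0885 0.0883 [-1.6 -0.4  0.5] 14.39
0.0875 0.0874 [-1.4 -0.2  0.5] 14.64
0.0868 0.0867 [-1.2  0.9  1. ] 14.89
0.0862 0.0861 [-1.1 -0.6  1.3] 15.14
0.0857 0.086 [-3.6 -0.4  3.8] 15.39
17.3083
```

View pics/w2.png

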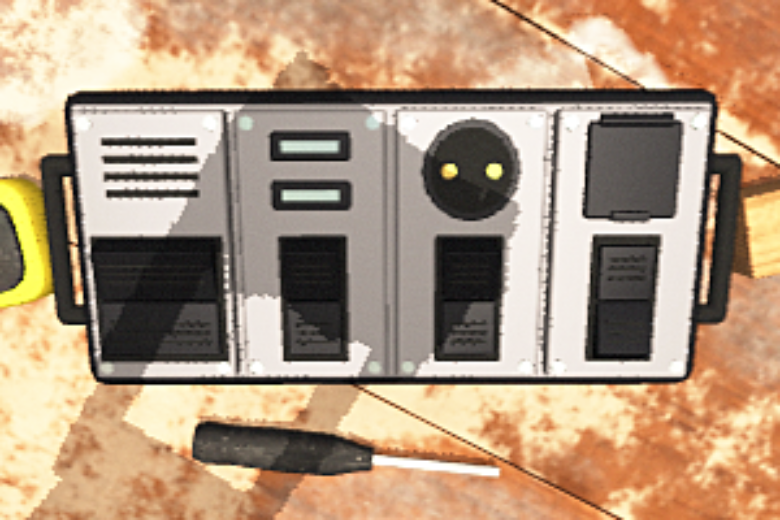

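The shading has flipped on main (157,330), slots (315,330) and round (468,330), so all three are on. Square (625,330) is unchanged and off, and the bystanders haven't moved.

```bash
python3 -c "
from cell import *
print(job_done())"
```

```text
the job is handed in; nothing more can be done
None
```

The main, round-socket and slot-outlet rockers were pressed fully on in that order, the square-cover rocker is still off, the bystanders look unmoved, and the job was handed in just after 17.3 s on the robot's clock; no verdict came back.

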